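# Seat a tube block on the thermoshaker and hold it down

### The job

Pick up the tube block with the many small wells and fit it on the white thermoshaker: with its long side along the long side of the platform, feel for the locating pin hidden under the block, sliding it about over the platform until it drops on. Then press it fully down against the sprung heating plate and finish still holding it down like that, square with the platform, so that a colleague can drive in its two screws. Leave the other block, the tube rack, the bottle and the jar where they are.

Things in the scene. Friction and masses are not known exactly. Their poses are not given: they have to be found in the camera images.
- small_well_block_mid (a point): The tube block to fit: bare aluminium, 100 x 70 x 38 mm (its x, y, z), 0.4 to 0.6 kg, 24 small wells (11 mm wide) in its top, four rows of six. Starts standing on the bench, left or right of the shaker. This point: centre of the aluminium block, 19 mm above its underside; x along the 100 mm side. Two screw heads, 11 mm wide, 9 mm high, on its top at x = +-43 mm. The same either way round.
- small_well_block_handle (a point): Centre of that block's steel bar handle, 49 mm straight above the block's centre (68 mm above its underside). The bar is 64 mm long along x, 10 mm wide (y) and 12 mm high, carried by two upright 8 mm posts at x = +-27 mm; 24 mm free below the bar.
- small_well_block_bore (a point): Middle of the block's underside, the mouth of its round blind bore for the locating pin: 14 mm wide, 16 mm deep, sharp-edged, not visible from above.
- large_well_block_mid (a point): The other tube block, to be left alone: same size, handle, screws, point and axes, but 8 large wells (17 mm wide) in two rows of four.
- shaker: The thermoshaker: white box fixed to the bench, 230 mm deep (its x; display and knob on the sloping front at -x), 205 mm wide (y), top 109 mm above the bench. Origin: middle of its underside. On its top, around the seat, stands the platform: a rigid aluminium frame, 88 mm along x and 118 mm along y, with the sprung steel heating plate (50 mm x 72 mm) inside it.
- seat (a point): Middle of the platform opening on the shaker at the height of the frame's rim, 118 mm above the bench, 32 mm behind (+x) the box's middle; axes of the box, y along the platform's long side. The platform with plate and pin stops anywhere in its orbit: up to 4 mm off this point in x and in y, not turned. A block on the pin has its x along this y; its underside is 3 mm above the rim, or on the rim once pressed.
- pin_height (a point): Fixed steel locating pin in the middle of the platform: 12 mm in diameter, standing straight up 14 mm above the rim, the upper 3 mm tapering to an 8 mm wide flat top. This point is 14 mm above the seat point and gives only the height of the pin's top: like the platform, the pin stands up to 4 mm off it in x and in y.
- heating_plate (a joint): Travel of the sprung heating plate in m: 0 = up (3 mm above the frame's rim), 0.003 = pressed flush with the rim. It carries the block's weight without sinking; to press it flush with the block on it takes 7 to 10 N more.
- tube_rack_mid (a point): bystander: white plastic tube rack, 64 x 154 x 60 mm, with five stoppered glass tubes standing 94 mm high; point on its axis 30 mm up, x along the 64 mm side.
- reagent_bottle_mid (a point): bystander: brown glass bottle, 60 mm in diameter, 125 mm high; point on its axis 60 mm up.
- specimen_jar_mid (a point): bystander: white specimen jar with a grey lid, 66 mm in diameter, 65 mm high; point on its axis 30 mm up.
Things that resemble listed ones, but are neither listed nor needed, are in the scene too. Leave any red look-alike of the part that bears small_well_block_mid alone.

How it is judged:
By the outcome, as a careful person would: the job done as asked, in the order asked, and still so for the second after the job is handed in, while the arm keeps its last pose, push and grip.
It also fails if it takes over 67 s, if anything falls off the work surface, if the arm or the gripper's body presses on something with over 40 N, if the wrist force passes 120 N, or if a joint passes its speed limit or range.

### The arm

A 6-joint arm with a two-finger parallel gripper is mounted at the origin on the work surface. World frame = base frame: x ahead of the robot, y to its left, z up, the work surface at z = 0. Lengths are in m, angles in rad, forces in N, time in s.
With the tool pointing down it reaches from about 0.35 to 0.975 m from the base axis. Payload 4.9 kg.
Tool frame: the origin (TCP) lies at the very end of the fingers, on their centre line; the grasp point (between the pads) lies 19 mm behind it; z points along the fingers, y is the line along which they close (so a half turn about z gives the same grasp; the last joint's range is limited). The gripper opens to 85 mm and grips with 20 to 120 N. Pads are 22 mm wide; open, the fingers measure 114 mm over their backs; the gripper's body (76 mm by 85 mm) begins 54 mm behind the grasp point. The pads swing forward as they close: fully open they stand 13 mm farther back than shut.
Start: joints at [1.213, 0.053, 1.613, -0, 1.476, -0.119], TCP at [0.148, 0.607, 0.231] pointing down, gripper open.
Joint ranges: [-3.01, 3.01], [-1.01, 2.22], [0.06, 2.58], [-1.02, 4.17], [0.09, 2.62], [-3.14, 3.14]. Speed limits (rad/s): [2.57, 2.57, 3.14, 3.14, 3.14, 3.14].

### API

Orientations are given as a rotation vector (axis times angle).
In Python, from station import * gives the robot as it stands.
- The arm moves only by the shell command python3 -m crank 'ROWS' [OPENING] [FORCE]. ROWS is JSON, a list of rows, each an object with "offset": the shift along the tool's x, y, z in m, a list of three; "twist": the turn, a rotation vector about the tool's x, y, z in degrees, a list of three. In form: [{"offset": [x, y, z], "twist": [rx, ry, rz]}, ...]. A call has 1 to 20 rows; each row is the pose to reach, as a shift and turn from the pose commanded when the call began, along the tool's axes at that moment; what a row does not reach only later rows make up. A row lasts 1/8 s, in which the tool goes at most 62.5 mm and 10.7 degrees, less where a joint would pass 70% of its speed; a pose out of reach is approached as far as the arm can. A call with a gripper value outside its range is refused whole. OPENING is the opening, from 0 (shut) to 1 (fully open), set as the call begins (- or left out, the last holds). The fingers move at their own pace and stop on an object; FORCE is the grip in N (left out, the last holds). Time passes only in rows, so rows that repeat a pose let the fingers close. It gives the time, the measured TCP pose, the force, the opening and the grip force at its end, in the units of the state.
- get_obs(): the state, without advancing time (a new reading comes with each control period).
- get_image(name): name is "side" or "top"; returns the picture (480x640x3 uint8, red, green, blue); there is no depth.
- get_calibration(name): a dict with "intrinsics" (3x3 intrinsics, pixels), "world_from_camera" (4x4, takes a point from camera to world coordinates). Camera axes: x right, y up, looking along -z (the intrinsics and any distortion apply to the point x, -y, -z); pixel columns grow to the right and rows downward; lengths in m; the calibration is good to about 2 mm. A picture is of the moment at which its call begins. get_calibration takes no time and is no camera call.
- finish_job(): hands the job in; it is judged then, once.
Trained networks look in the newest picture that a camera, given by its name, has taken for a name from the list of things; names that differ only in an ending like _2 or _b are one class to them, and where a whole thing is asked for, a point or a joint stands for the part that bears it (a point fixed in the world has none). Each returns a list of dicts, best first, with "confidence" (0 to 1); they miss things now and then, are a little off and sometimes report something else, mostly with a low value. They report only what shows in the picture. A call takes as long as a camera call. They do not tell look-alikes from the thing itself.
- cut_out(query, camera): "region" (480x640 bool, what is visible of it) and "rect" ([centre column, centre row, width, height] in pixels, round what is visible of it).
The state is a dict: "t": time; "q": joint angles; "dq": joint speeds; "effort": joint torques, N m; "tool_pos": TCP position; "tool_rot": TCP orientation; "contact_force": force on the tool from outside, world axes, zero at the start; "wrist_torque": the same for the moment, N m; "opening": finger opening in m; "grip_force": force on a finger pad.
Only numpy, scipy, OpenCV 4.12 (cv2) and the standard library are available. Lean on these libraries where they do the work, as an engineer would, in place of code of your own. Each camera call takes 0.05 s, during which the arm holds its last target. There are 200 camera calls.

## Working session

There is one attempt and no reset: what is moved stays moved. The work goes in short steps, Python scripts to look and compute and a shell command to move; the robot and the scene stay as the last step left them, time stands still between calls to the robot, and variables do not carry over. Pictures are saved under pics/ and viewed, at most 10 in all, crops included, and the job is handed in when it is done.

```bash
mkdir -p pics; python3 - <<'E'
from station import *
import cv2,numpy as np
for n in("top","side"):
    im=get_image(n); cv2.imwrite(f"pics/{n}0.png",im[:,:,::-1])
    c=get_calibration(n); print(n,np.round(c["intrinsics"],1).tolist(),np.round(c["world_from_camera"],3).tolist(),[k for k in c])
    for q in("small_well_block_mid","large_well_block_mid","shaker","small_well_block_handle"):
        for d in cut_out(q,n)[:3]: print(n,q,round(d["confidence"],2),np.round(d["rect"]))
o=get_obs();print(o["t"],o["tool_pos"],o["tool_rot"],o["contact_force"],o["opening"])
E
```

```text
top [[434.2, 0.0, 314.9], [0.0, 434.2, 241.1], [0.0, 0.0, 1.0]] [[0.024, 0.997, -0.068, 0.468], [-1.0, 0.024, 0.001, -0.055], [0.002, 0.068, 0.998, 1.134], [0.0, 0.0, 0.0, 1.0]] ['intrinsics', 'world_from_camera']
top small_well_block_mid 0.83 [424. 330.  44.  48.]
top small_well_block_mid 0.81 [411. 262.  38.  42.]
top large_well_block_mid 0.61 [302. 242.  88.  97.]
top shaker 0.88 [300. 241.  86.  96.]
top small_well_block_handle 0.72 [422. 331.  43.  46.]
top small_well_block_handle 0.66 [414. 264.  37.  46.]
side [[604.3, 0.0, 329.9], [0.0, 604.3, 240.0], [0.0, 0.0, 1.0]] [[0.994, 0.074, -0.079, 0.445], [-0.107, 0.567, -0.816, -1.104], [-0.016, 0.82, 0.572, 0.843], [0.0, 0.0, 0.0, 1.0]] ['intrinsics', 'world_from_camera']
side small_well_block_mid 0.94 [318. 355.  58.  52.]
side small_well_block_mid 0.9 [228. 377.  70.  53.]
side large_well_block_mid 0.83 [296. 185.  43.  32.]
side shaker 0.71 [329. 254. 110.  98.]
side small_well_block_handle 0.94 [226. 377.  69.  51.]
side small_well_block_handle 0.86 [317. 357.  61.  43.]
0.5 [0.14783577 0.6072265  0.23127972] [-3.74186290e-01 -3.11922186e+00  6.68801286e-05] [ 0.16798034 -0.47957729 -0.49798227] 0.08554712333430815
```

View pics/top0.png

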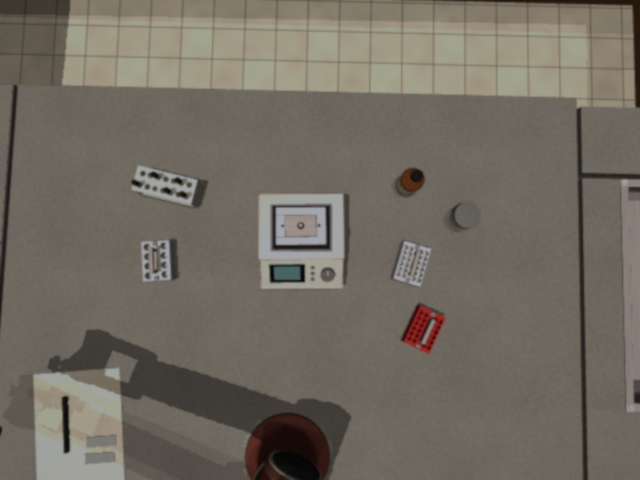

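View pics/side0.png

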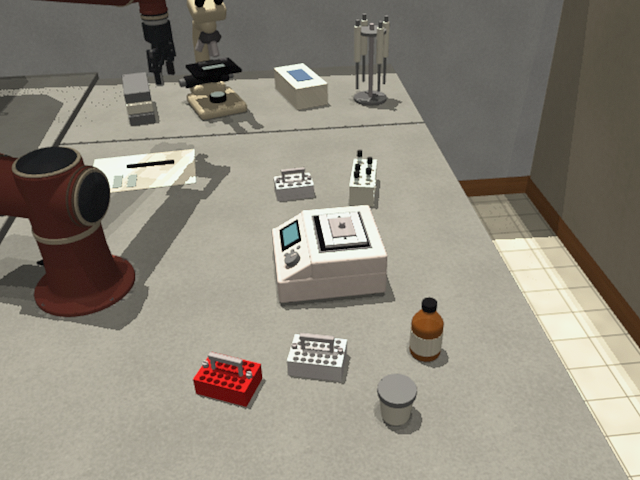

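The aluminium block with 24 wells is right of the shaker, at (412,263) in top and (318,357) in side. The red look-alike is at (424,330), the large-well block is on the left at (156,260), and the pin is at about (301,226). Next I'll fit the block's silhouette and look at the platform up close.

```bash
cat > h.py <<'E'
from station import *
import cv2,numpy as np
from scipy.optimize import minimize
from scipy.spatial.transform import Rotation as R
C={n:get_calibration(n) for n in("top","side")}
def proj(n,P):
    c=C[n];T=np.linalg.inv(c["world_from_camera"]);p=np.atleast_2d(P)@T[:3,:3].T+T[:3,3]
    p=p*[1,-1,-1];p=p@np.array(c["intrinsics"]).T;return p[:,:2]/p[:,2:]
def back(n,uv,z):
    c=C[n];W=np.array(c["world_from_camera"]);d=np.linalg.inv(c["intrinsics"])@[uv[0],uv[1],1];d=W[:3,:3]@(d*[1,-1,-1])
    return W[:3,3]+d*(z-W[2,3])/d[2]
def boxpts(lx,ly,z0,z1):return np.array([[a*lx/2,b*ly/2,z] for a in(-1,1) for b in(-1,1) for z in(z0,z1)])
def place(p,P):
    c,s=np.cos(p[2]),np.sin(p[2]);return P@np.array([[c,s,0],[-s,c,0],[0,0,1]])+[p[0],p[1],0]
S=4
def sil(n,parts,p):
    m=np.zeros((480*S,640*S),np.uint8)
    for P in parts:
        h=cv2.convexHull(((proj(n,place(p,P))+.5)*S).astype(np.float32));cv2.fillConvexPoly(m,h.astype(np.int32),1)
    return cv2.resize(m.astype(np.float32),(640,480),interpolation=cv2.INTER_AREA)
def fit(masks,parts,p0):
    f=lambda p:sum(np.abs(sil(n,parts,p)-m).sum() for n,m in masks.items())
    r=minimize(f,p0,method="Nelder-Mead",options=dict(initial_simplex=np.array(p0)+np.array([[0,0,0],[.02,0,0],[0,.02,0],[0,0,.2]])))
    return r.x,r.fun
BLOCK=[boxpts(.1,.07,0,.038),boxpts(.064,.010,.062,.074),*[boxpts(.008,.008,.038,.062)+[s*.027,0,0] for s in(-1,1)],*[boxpts(.011,.011,.038,.047)+[s*.043,0,0] for s in(-1,1)]]
E
python3 - <<'E'
from h import *
M={}
for n,c in(("top",(411,262)),("side",(318,355))):
    im=get_image(n)
    d=min(cut_out("small_well_block_mid",n),key=lambda d:np.hypot(*(np.array(d["rect"][:2])-c)));M[n]=d["region"].astype(float);print(d["rect"],d["region"].sum())
    r=(slice(190,300),slice(250,440)) if n=="top" else (slice(195,385),slice(265,400))
    cv2.imwrite(f"pics/{n}1.png",cv2.resize(im[r][:,:,::-1],None,fx=4 if n=="top" else 3,fy=4 if n=="top" else 3,interpolation=cv2.INTER_CUBIC))
print(back("top",(411,263),.038),back("side",(318,355),.03))
p0=[*back("top",(412,263),.038)[:2],1.3]
for a in(1.2,-.3):
  for k in(M,{"top":M["top"]},{"side":M["side"]}): print(a,list(k),fit(k,BLOCK,[*p0[:2],a]))
E
```

```text
[412.1, 260.6, 43.5, 43.2] 1252
[316.9, 355.8, 59.9, 51.1] 2468
[ 0.49326728 -0.29928647  0.038     ] [ 0.49551275 -0.31024151  0.03      ]
1.2 ['top', 'side'] (array([ 0.49333846, -0.30208322, -0.27214633]), np.float64(162.25))
1.2 ['top'] (array([ 0.49240469, -0.30096661, -0.28307808]), np.float64(38.375))
1.2 ['side'] (array([ 0.49420355, -0.30277609, -0.27274884]), np.float64(83.5))
-0.3 ['top', 'side'] (array([ 0.4936654 , -0.30195884, -0.28047572]), np.float64(158.9375))
-0.3 ['top'] (array([ 0.49219581, -0.3010756 , -0.27668459]), np.float64(37.625))
-0.3 ['side'] (array([ 0.49405143, -0.30306912, -0.28018086]), np.float64(84.5))
```

View pics/top1.png

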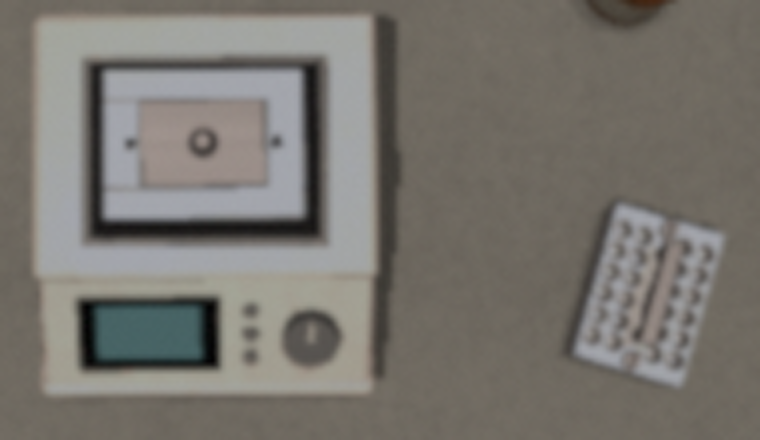

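View pics/side1.png

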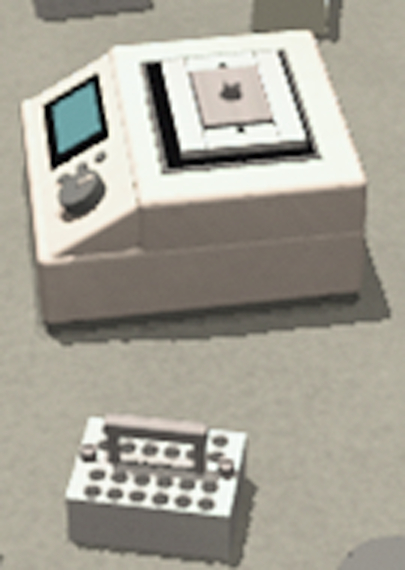

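```bash
cat >> h.py <<'E'
def rel(pos,yaw,ref=None):
    """offset/twist (tool axes) to put tool down at pos with tool x along world yaw (mod 180 deg, smaller turn)"""
    o=get_obs();A=R.from_rotvec(o["tool_rot"]);off=A.inv().apply(np.array(pos)-o["tool_pos"])
    best=None
    for k in(0,np.pi):
        c,s=np.cos(yaw+k),np.sin(yaw+k);B=R.from_matrix(np.array([[c,s,0],[s,-c,0],[0,0,-1]]))
        t=(A.inv()*B).as_rotvec(degrees=True)
        if best is None or np.linalg.norm(t)<np.linalg.norm(best):best=t
    print("offset",np.round(off,4).tolist(),"twist",np.round(best,2).tolist())
E
python3 - <<'E'
from h import *
pt=back("top",(300.4,225.1),.132);ps=back("side",(341.8,223.5),.132);print("pin",pt,ps)
for n,c in(("top",(300,225)),("side",(342,227))):
    g=cv2.cvtColor(get_image(n),cv2.COLOR_RGB2GRAY)
    m=(cv2.resize(g,None,fx=4,fy=4,interpolation=cv2.INTER_CUBIC)>100).astype(np.uint8)
    _,L,st,ce=cv2.connectedComponentsWithStats(m)
    l=L[c[1]*4-40:c[1]*4+40,c[0]*4-40:c[0]*4+40];k=np.bincount(l[l>0]).argmax()
    cn=max(cv2.findContours((L==k).astype(np.uint8),0,2)[0],key=cv2.contourArea)
    W=np.array([back(n,((u+.5)/4-.5,(v+.5)/4-.5),.118)[:2] for u,v in cn[:,0]],np.float32)
    print(n,st[k],cv2.minAreaRect(W))
print("red",back("top",(424,330),.038))
o=get_obs();print(o["t"],R.from_rotvec(o["tool_rot"]).as_matrix().round(3).tolist())
rel((.42,.2,.25),-.278);rel((.4935,-.302,.15),-.278);rel((.4935,-.302,.05),-.278)
E
```

```text
pin [ 0.57273437 -0.02113572  0.132     ] [ 0.57488921 -0.03119107  0.132     ]
top [ 1103   828   202   152 29798] ((0.5733305811882019, -0.02089226245880127), (0.08889614790678024, 0.11815092712640762), 1.814113974571228)
side [      0       0    2560    1920 3342329] ((0.26555562019348145, 0.7227007746696472), (2.63028621673584, 2.6250219345092773), 79.97029113769531)
red [ 0.32699116 -0.33321674  0.038     ]
0.8 [[-0.972, 0.236, 0.0], [0.236, 0.972, 0.0], [0.0, 0.0, -1.0]]
offset [-0.3608, -0.3313, -0.0187] twist [0.0, -0.0, 2.25]
offset [-0.5509, -0.8017, 0.0813] twist [0.0, -0.0, 2.25]
offset [-0.5509, -0.8017, 0.1813] twist [0.0, -0.0, 2.25]
```

```bash
python3 -m crank '[{"offset":[-0.3608,-0.3313,-0.0187],"twist":[0,0,2.25]},{"offset":[-0.3608,-0.3313,-0.0187],"twist":[0,0,2.25]},{"offset":[-0.3608,-0.3313,-0.0187],"twist":[0,0,2.25]},{"offset":[-0.3608,-0.3313,-0.0187],"twist":[0,0,2.25]},{"offset":[-0.3608,-0.3313,-0.0187],"twist":[0,0,2.25]},{"offset":[-0.3608,-0.3313,-0.0187],"twist":[0,0,2.25]},{"offset":[-0.3608,-0.3313,-0.0187],"twist":[0,0,2.25]},{"offset":[-0.5509,-0.8017,0.0813],"twist":[0,0,2.25]},{"offset":[-0.5509,-0.8017,0.0813],"twist":[0,0,2.25]},{"offset":[-0.5509,-0.8017,0.0813],"twist":[0,0,2.25]},{"offset":[-0.5509,-0.8017,0.0813],"twist":[0,0,2.25]},{"offset":[-0.5509,-0.8017,0.0813],"twist":[0,0,2.25]},{"offset":[-0.5509,-0.8017,0.0813],"twist":[0,0,2.25]},{"offset":[-0.5509,-0.8017,0.0813],"twist":[0,0,2.25]},{"offset":[-0.5509,-0.8017,0.0813],"twist":[0,0,2.25]},{"offset":[-0.5509,-0.8017,0.0813],"twist":[0,0,2.25]},{"offset":[-0.5509,-0.8017,0.0813],"twist":[0,0,2.25]},{"offset":[-0.5509,-0.8017,0.0813],"twist":[0,0,2.25]},{"offset":[-0.5509,-0.8017,0.0813],"twist":[0,0,2.25]}]' 1; python3 - <<'E'
from h import *
rel((.4935,-.302,.049),-.278)
print(get_obs()["q"],get_obs()["contact_force"])
im=get_image("side");cv2.imwrite("pics/s2.png",cv2.resize(im[180:400,220:420,::-1],None,fx=2.7,fy=2.7))
print([(d["rect"],d["confidence"]) for d in cut_out("pin_height","side")[:1]], proj("side",[.5727,-.0211,.132]),proj("side",[.5733,-.0209,.118]))
E
```

```text
t: 3.18
tool_pos: [0.4937, -0.3009, 0.1506]
tool_rot: [0.433, 3.111, -0.0]
contact_force: [-0.6, 0.1, -0.6]
opening: 0.0852
grip_force: 0.0
offset [-0.0001, -0.0011, 0.1016] twist [-0.0, 0.04, 0.08]
[-6.76227697e-01  4.70513589e-03  1.79978376e+00  2.03173746e-04
  1.33642800e+00 -1.97038605e+00] [-0.57317938  0.12846145 -0.59618798]
[([329.4, 254.4, 119.3, 95.9], 0.9)] [[340.21408002 221.01798309]] [[340.5180539  226.36439098]]
```

View pics/s2.png

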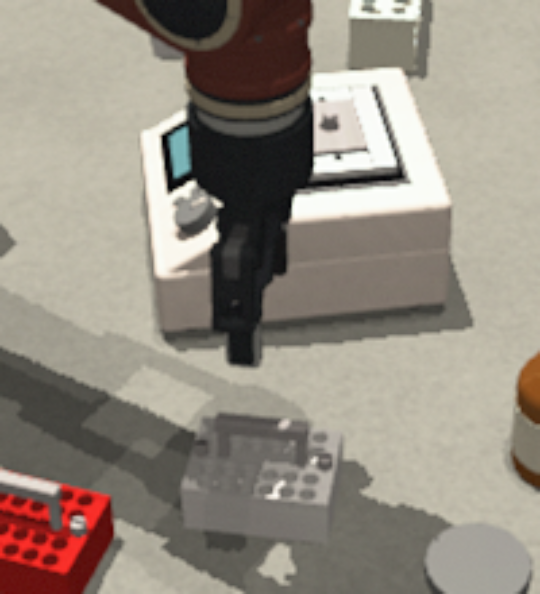

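The gripper is centred over the aluminium block. In the side view the pin tip is at about (342,222), against a predicted (340,221), so the two views agree to about 3 mm. I'll descend and grip.

```bash
python3 -m crank '[{"offset":[0,-0.0011,0.05],"twist":[0,0,0.08]},{"offset":[0,-0.0011,0.085],"twist":[0,0,0.08]},{"offset":[0,-0.0011,0.1016],"twist":[0,0,0.08]},{"offset":[0,-0.0011,0.1016],"twist":[0,0,0.08]}]' 1; python3 -m crank '[{"offset":[0,0,0],"twist":[0,0,0]},{"offset":[0,0,0],"twist":[0,0,0]},{"offset":[0,0,0],"twist":[0,0,0]},{"offset":[0,0,0],"twist":[0,0,0]},{"offset":[0,0,0],"twist":[0,0,0]},{"offset":[0,0,0],"twist":[0,0,0]},{"offset":[0,0,0],"twist":[0,0,0]}]' 0 80
```

```text
t: 3.78
tool_pos: [0.4928, -0.3022, 0.0478]
tool_rot: [-0.436, -3.11, -0.001]
contact_force: [-0.2, 0.1, -0.6]
opening: 0.0851
grip_force: 0.0
t: 4.65
tool_pos: [0.4935, -0.3034, 0.049]
tool_rot: [0.437, 3.11, -0.001]
contact_force: [-1.4, 1.0, 4.0]
opening: 0.0082
grip_force: 78.8
```

```bash
python3 -m crank '[{"offset":[0,0,-0.03],"twist":[0,0,0]},{"offset":[0,0,-0.09],"twist":[0,0,0]},{"offset":[0,0,-0.15],"twist":[0,0,0]},{"offset":[0,0,-0.166],"twist":[0,0,0]},{"offset":[0,0,-0.166],"twist":[0,0,0]}]'; python3 - <<'E'
from h import *
rel((.574,-.0215,.215),np.pi/2+.0317);o=get_obs();print(o["contact_force"],o["wrist_torque"],o["opening"])
E
```

```text
t: 5.28
tool_pos: [0.4929, -0.3028, 0.2133]
tool_rot: [-0.438, -3.11, -0.001]
contact_force: [0.5, 0.2, -4.6]
opening: 0.0083
grip_force: 78.7
offset [-0.0003, 0.2928, -0.0016] twist [-0.01, -0.05, 72.17]
[ 0.45778433  0.20724969 -4.57625962] [-0.00174414 -0.0047986  -0.00103164] 0.008297114275605626
```

```bash
python3 -m crank '[{"offset":[0,0.04,-0.0016],"twist":[0,0,10]},{"offset":[0,0.08,-0.0016],"twist":[0,0,20]},{"offset":[0,0.12,-0.0016],"twist":[0,0,30]},{"offset":[0,0.16,-0.0016],"twist":[0,0,40]},{"offset":[0,0.2,-0.0016],"twist":[0,0,50]},{"offset":[0,0.24,-0.0016],"twist":[0,0,60]},{"offset":[0,0.275,-0.0016],"twist":[0,0,68]},{"offset":[0,0.2928,-0.0016],"twist":[0,0,72.2]},{"offset":[0,0.2928,-0.0016],"twist":[0,0,72.2]},{"offset":[0,0.2928,-0.0016],"twist":[0,0,72.2]},{"offset":[0,0.2928,-0.0016],"twist":[0,0,72.2]}]'; python3 - <<'E'
from h import *
rel((.574,-.0215,.180),np.pi/2+.0317);o=get_obs();print(o["contact_force"],o["wrist_torque"],o["opening"],o["q"][5])
im=get_image("side");a=cv2.resize(im[120:260,250:430,::-1],None,fx=4,fy=4,interpolation=cv2.INTER_CUBIC)
cv2.imwrite("pics/s3.png",a)
# block in hand, predicted centre vs cut-out
M={}
for n in("top","side"):
    if n=="top":get_image(n)
    for d in cut_out("small_well_block_mid",n)[:3]:print(n,d["rect"],d["confidence"])
    print(proj(n,[.574,-.0215,.215-.049+.019]))
E
```

```text
t: 6.65
tool_pos: [0.5733, -0.0224, 0.2148]
tool_rot: [-2.186, -2.254, 0.002]
contact_force: [0.6, 0.6, -4.7]
opening: 0.0088
grip_force: 78.7
offset [0.0009, 0.0008, 0.0348] twist [-0.11, -0.01, -0.07]
[ 0.6125187   0.61170469 -4.65504193] [ 0.11265993 -0.00946662 -0.0181307 ] 0.008828274710858355 -0.19913066327949222
top [424.9, 329.6, 42.8, 51.3] 0.78
top [295.9, 230.2, 42.8, 12.3] 0.51
[[299.83124921 222.00329031]]
side [342.3, 194.9, 41.4, 55.2] 0.83
side [228.8, 377.4, 68.1, 54.4] 0.81
[[340.69443243 199.94656342]]
```

View pics/s3.png

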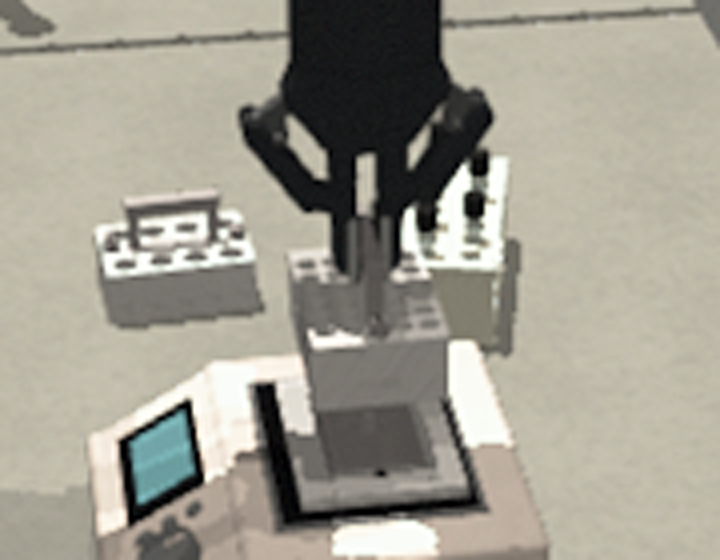

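The block hangs above the platform, roughly square with it. The wrist shows an odd 0.11 N·m, so I'll lower part of the way and check it again.

```bash
python3 -m crank '[{"offset":[0.0005,0.0005,0.012],"twist":[0,0,0]},{"offset":[0.0005,0.0005,0.024],"twist":[0,0,0]},{"offset":[0.0005,0.0005,0.024],"twist":[0,0,0]},{"offset":[0.0005,0.0005,0.024],"twist":[0,0,0]}]'; python3 - <<'E'
from h import *
M={}
HELD=BLOCK
for n in("top","side"):
    get_image(n)
    o=get_obs();print(o["contact_force"],o["wrist_torque"],o["tool_pos"])
    b=min(cut_out("small_well_block_mid",n),key=lambda d:np.hypot(*(np.array(d["rect"][:2])-proj(n,[.574,-.0215,.16])[0])));M[n]=b["region"];print(n,b["rect"],b["confidence"],b["region"].sum())
    im=get_image(n)[:,:,::-1].copy()
    P=place([o["tool_pos"][0],o["tool_pos"][1],np.pi/2+.0317],boxpts(.1,.07,0,.038))+[0,0,o["tool_pos"][2]-.049]
    u,v=proj(n,P).mean(0).astype(int);s=6
    crop=cv2.resize(im[v-45:v+45,u-60:u+60],None,fx=s,fy=s,interpolation=cv2.INTER_CUBIC)
    q=((proj(n,P)-[u-60,v-45]+.5)*s).astype(int)
    for i in range(8):
        for j in range(i):
            if bin(i^j).count("1")==1:cv2.line(crop,tuple(map(int,q[i])),tuple(map(int,q[j])),(0,255,0),1)
    cv2.imwrite(f"pics/o_{n}.png",crop)
E
```

```text
t: 7.35
tool_pos: [0.5743, -0.0211, 0.1917]
tool_rot: [-2.186, -2.256, 0.0]
contact_force: [0.5, 1.0, -3.6]
opening: 0.0085
grip_force: 78.6
[ 0.96479965 -0.91963602 -4.45165915] [ 0.03142913  0.00827257 -0.01691938] [ 0.57461102 -0.02111753  0.19224655]
top [295.6, 231.8, 37.1, 11.5] 0.62 242
[ 0.34063416 -0.2761455  -4.0566713 ] [ 0.0280457  -0.01995314 -0.04903254] [ 0.57475013 -0.02111317  0.19260528]
side [344.2, 209.2, 41.7, 46.4] 0.7 1292
```

View pics/o_side.png

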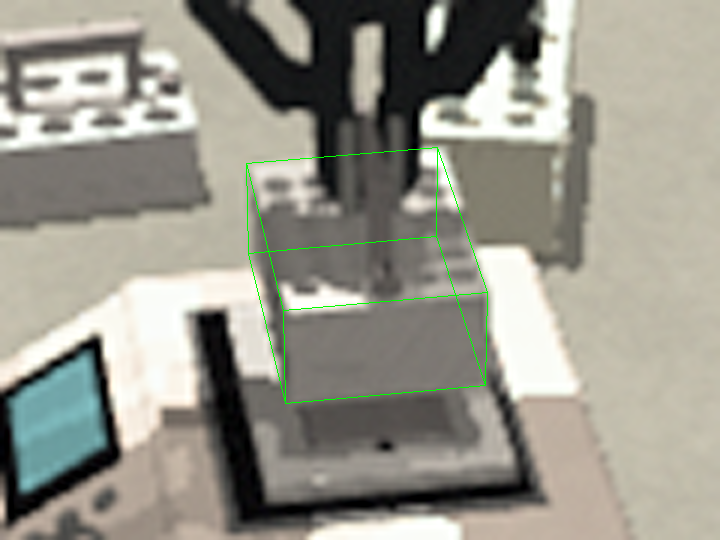

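The predicted outline (green) matches the held block to within 0.5 px, so it is level and square. Now I'll lower it onto the pin and feel for it.

```bash
python3 -m crank '[{"offset":[0,0,0.005],"twist":[0,0,0]},{"offset":[0,0,0.009],"twist":[0,0,0]},{"offset":[0,0,0.011],"twist":[0,0,0]},{"offset":[0,0,0.012],"twist":[0,0,0]},{"offset":[0,0,0.013],"twist":[0,0,0]},{"offset":[0,0,0.013],"twist":[0,0,0]}]';python3 -c "
from h import *
o=get_obs();print(o['tool_pos'],o['contact_force'],o['wrist_torque'])"
```

```text
t: 8.4
tool_pos: [0.5744, -0.0212, 0.179]
tool_rot: [2.186, 2.256, -0.0]
contact_force: [-0.5, -1.2, -3.5]
opening: 0.0086
grip_force: 78.7
[ 0.57444065 -0.0211783   0.17904504] [-0.45519858 -1.23888804 -3.54998749] [-0.06206512  0.07985033 -0.00327681]
```

```bash
python3 -m crank '[{"offset":[0,0,0.001],"twist":[0,0,0]},{"offset":[0,0,0.002],"twist":[0,0,0]},{"offset":[0,0,0.003],"twist":[0,0,0]},{"offset":[0,0,0.003],"twist":[0,0,0]}]';python3 -c "
from h import *
o=get_obs();print(o['tool_pos'],o['contact_force'],o['wrist_torque'])"
```

```text
t: 8.9
tool_pos: [0.5743, -0.0214, 0.1758]
tool_rot: [2.186, 2.256, -0.001]
contact_force: [0.3, -2.0, -3.4]
opening: 0.0084
grip_force: 78.8
[ 0.57433967 -0.02141132  0.17583959] [ 0.27139498 -2.01348931 -3.43541641] [-0.41519362  0.1219949   0.00212134]
```

```bash
python3 -m crank '[{"offset":[-0.001,0,0],"twist":[0,0,0]},{"offset":[-0.001,0,0.001],"twist":[0,0,0]},{"offset":[-0.001,0,0.002],"twist":[0,0,0]},{"offset":[-0.001,0,0.002],"twist":[0,0,0]}]';python3 -c "
from h import *
o=get_obs();print(o['tool_pos'],o['contact_force'],o['wrist_torque'])"
```

```text
t: 9.4
tool_pos: [0.5743, -0.022, 0.1737]
tool_rot: [-2.186, -2.256, 0.0]
contact_force: [-1.6, -0.7, -5.2]
opening: 0.0088
grip_force: 78.7
[ 0.57433385 -0.02197025  0.17372753] [-1.64321223 -0.72521373 -5.23771737] [-0.1295241   0.06994293 -0.05372862]
```

```bash
python3 -m crank '[{"offset":[-0.0003,0,0.001],"twist":[0,0,0]},{"offset":[-0.0003,0,0.002],"twist":[0,0,0]},{"offset":[-0.0003,0,0.003],"twist":[0,0,0]},{"offset":[-0.0003,0,0.004],"twist":[0,0,0]},{"offset":[-0.0003,0,0.004],"twist":[0,0,0]}]';python3 -c "
from h import *
o=get_obs();print(o['tool_pos'],o['contact_force'],o['wrist_torque'])"
```

```text
t: 10.02
tool_pos: [0.5745, -0.0224, 0.1701]
tool_rot: [2.186, 2.256, 0.0]
contact_force: [0.5, 0.1, -3.5]
opening: 0.0086
grip_force: 78.8
[ 0.57451723 -0.02236786  0.17010004] [ 0.50350433  0.0980107  -3.48347398] [0.00385874 0.03945096 0.00242398]
```

```bash
python3 -m crank '[{"offset":[0,0,0.001],"twist":[0,0,0]},{"offset":[0,0,0.001],"twist":[0,0,0]},{"offset":[0,0,0.002],"twist":[0,0,0]},{"offset":[0,0,0.002],"twist":[0,0,0]}]'; python3 -m crank '[{"offset":[0,0,0.001],"twist":[0,0,0]},{"offset":[0,0,0.0015],"twist":[0,0,0]},{"offset":[0,0,0.0015],"twist":[0,0,0]}]'
```

```text
t: 10.52
tool_pos: [0.5748, -0.0224, 0.1693]
tool_rot: [2.186, 2.255, 0.001]
contact_force: [-4.3, -0.3, 5.5]
opening: 0.0083
grip_force: 80.1
t: 10.9
tool_pos: [0.5748, -0.0224, 0.1682]
tool_rot: [2.186, 2.255, 0.001]
contact_force: [-4.4, 1.2, 7.7]
opening: 0.0079
grip_force: 80.3
```

```bash
python3 -m crank '[{"offset":[0,-0.0005,0.001],"twist":[0,0,0]},{"offset":[0,-0.0005,0.001],"twist":[0,0,0]},{"offset":[0,-0.0005,0.001],"twist":[0,0,0]}]'; python3 -m crank '[{"offset":[0,0,0.001],"twist":[0,0,0]},{"offset":[0,0,0.001],"twist":[0,0,0]},{"offset":[0,0,0.001],"twist":[0,0,0]}]'
```

```text
t: 11.28
tool_pos: [0.5748, -0.0224, 0.1677]
tool_rot: [2.185, 2.255, 0.002]
contact_force: [-3.5, 1.4, 8.3]
opening: 0.0085
grip_force: 80.4
t: 11.65
tool_pos: [0.5748, -0.0224, 0.1672]
tool_rot: [2.185, 2.255, 0.002]
contact_force: [-5.2, 1.0, 10.3]
opening: 0.008
grip_force: 80.6
```

```bash
python3 -m crank '[{"offset":[0,-0.0005,0.001],"twist":[0,0,0]},{"offset":[0,-0.0005,0.001],"twist":[0,0,0]},{"offset":[0,-0.0005,0.001],"twist":[0,0,0]}]'; python3 -m crank '[{"offset":[0,-0.0005,0.001],"twist":[0,0,0]},{"offset":[0,-0.0005,0.001],"twist":[0,0,0]},{"offset":[0,-0.0005,0.001],"twist":[0,0,0]}]';  python3 -m crank '[{"offset":[0,-0.0005,0.001],"twist":[0,0,0]},{"offset":[0,-0.0005,0.001],"twist":[0,0,0]},{"offset":[0,-0.0005,0.001],"twist":[0,0,0]}]'
```

```text
t: 12.02
tool_pos: [0.5748, -0.0224, 0.1671]
tool_rot: [2.185, 2.254, 0.004]
contact_force: [-6.0, 1.4, 11.9]
opening: 0.0082
grip_force: 81.0
t: 12.4
tool_pos: [0.5747, -0.0224, 0.167]
tool_rot: [2.184, 2.253, 0.005]
contact_force: [-6.7, 2.4, 15.5]
opening: 0.009
grip_force: 81.4
t: 12.78
tool_pos: [0.5747, -0.0224, 0.167]
tool_rot: [2.183, 2.253, 0.007]
contact_force: [-8.1, 2.7, 18.1]
opening: 0.0084
grip_force: 81.8
```

```bash
python3 -m crank '[{"offset":[0,-0.001,0],"twist":[0,0,0]},{"offset":[0,-0.0015,0.0005],"twist":[0,0,0]},{"offset":[0,-0.0015,0.0005],"twist":[0,0,0]},{"offset":[0,-0.0015,0.0005],"twist":[0,0,0]}]'; python3 - <<'E'
from h import *
o=get_obs();print(o["tool_pos"],o["contact_force"],o["wrist_torque"])
rel(o["tool_pos"],np.pi/2+.0317)
n="side";im=get_image(n)[:,:,::-1].copy();p=[*o["tool_pos"][:2],np.pi/2+.0317]
u,v=proj(n,[*p[:2],.13])[0].astype(int);s=6
crop=cv2.resize(im[v-45:v+45,u-60:u+60],None,fx=s,fy=s,interpolation=cv2.INTER_CUBIC)
for P,c in((place(p,boxpts(.1,.07,.118,.156)),(0,255,0)),(place(p,boxpts(.118,.088,.109,.118)),(0,0,255))):
    q=((proj(n,P)-[u-60,v-45]+.5)*s).astype(int)
    for i in range(8):
        for j in range(i):
            if bin(i^j).count("1")==1:cv2.line(crop,tuple(map(int,q[i])),tuple(map(int,q[j])),c,1)
cv2.imwrite("pics/fin.png",crop)
E
```

```text
t: 13.28
tool_pos: [0.5747, -0.0224, 0.167]
tool_rot: [2.181, 2.251, 0.011]
contact_force: [-3.2, 2.6, 15.6]
opening: 0.0087
grip_force: 81.6
[ 0.57466321 -0.022383    0.16698358] [-3.17659246  2.62925621 15.55265011] [ 0.50724629  0.42070409 -0.01572464]
offset [0.0, 0.0, 0.0] twist [0.59, 0.03, -0.01]
```

View pics/fin.png

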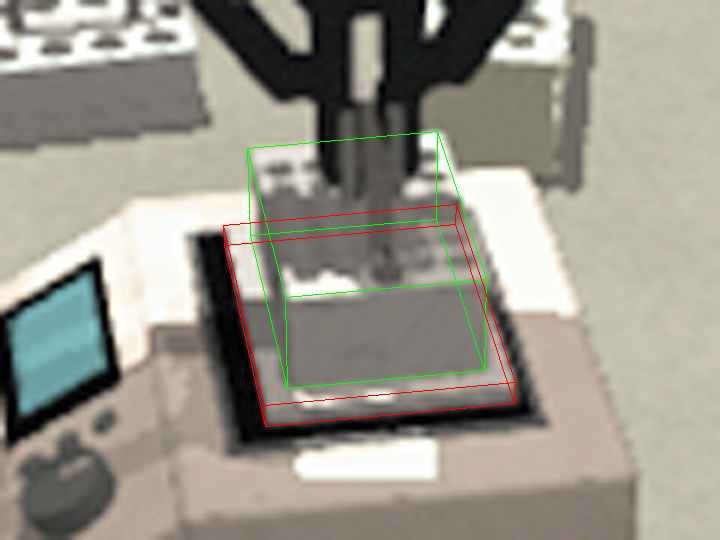

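The green block outline and the red frame outline both match the picture: the block is centred, square and seated. The tool is tilted 0.6° by the load, so I'll level it and press a little harder.

```bash
python3 -m crank '[{"offset":[0,0,0],"twist":[0.6,0,0]},{"offset":[0,0,0.0005],"twist":[0.6,0,0]},{"offset":[0,0,0.001],"twist":[0.6,0,0]},{"offset":[0,0,0.001],"twist":[0.6,0,0]},{"offset":[0,0,0.001],"twist":[0.6,0,0]}]'; python3 - <<'E'
from h import *
o=get_obs();print(o["tool_pos"],o["contact_force"],o["wrist_torque"]);rel(o["tool_pos"],np.pi/2+.0317)
E
```

```text
t: 13.95
tool_pos: [0.5745, -0.0224, 0.167]
tool_rot: [2.186, 2.256, -0.001]
contact_force: [-5.1, 2.9, 20.8]
opening: 0.0082
grip_force: 82.2
[ 0.57453356 -0.02240757  0.16698228] [-5.10281368  2.87406751 20.83704202] [0.49966195 0.8383915  0.05120148]
offset [0.0, 0.0, 0.0] twist [-0.03, 0.03, -0.01]
```

```bash
python3 -c "
from station import *
print(finish_job())"
```

```text
the job is handed in; nothing more can be done
None
```

I fitted the small-well block onto the pin, pressed it down to the rim and handed the job in at about 14 s, still holding it level and square to within about 0.1° at about 21 N; I did not plan any contact with the other items, and their positions were not re-measured.

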